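Find the socket for the pedal-stop lock nut

TASK

On the pedal test rig, first press the pedal all the way down to its stop and let it come fully up again, to check its travel. Then find which of the three look-alike sockets fits the brass lock nut of the pedal stop: try them on the nut (the right one slips over the hexagon and stops on the nut's flange, a loose one drops past the flange), stand any that do not fit back upright on the blue mat, and finish while still gripping the fitting socket, upright and pushed fully home so that it rests on the nut's flange, ready to turn it. Do not let go of it at the end, and leave the other things on the bench alone.

Things in the scene. Friction and masses are not known exactly. Their poses are not given: they have to be found in the camera images.
- rig: Pedal rig fixed to the bench: aluminium plate 260 x 240 x 12 mm, blue blocks. Origin: centre of its underside; x along the pedal to its hinge, y towards the nut. The pedal (170 mm long, grey) is hinged 85 mm along +x, 60 mm along -y, 40 mm up, and rises from there towards -x; the nut's blue block (60 x 60 mm, top 30 mm up) is at x -10 mm, y +80 mm.
- pedal (a joint): Hinge angle of the pedal, rad: 0 is up (at rest, sloping 0.36 rad), 0.36 is down on its stop (plate level). Spring return; needs about 4 N at the tread to start and about 12 N at the stop.
- pedal_tread (a point): Middle of the top face of the pedal's black rubber tread (70 x 90 mm), 135 mm from the hinge; about 98 mm above the bench when the pedal is up, 51 mm when it is down on its stop. Moves with the pedal.
- lock_nut: Brass flanged lock nut on the blue block: round flange 30 mm diameter, 8 mm high, then a hexagon 24 mm across flats, 14 mm high, bevelled top, with a 14 mm stud end rising 1 mm above it. Origin: centre of its underside, 30 mm above the bench. z up; x square out of a flat (repeats every 60 degrees). It can turn about z with friction 0.25 N m.
- nut_seat (a point): Centre of the top of the nut's flange, 38 mm above the bench; axes as lock_nut. The fitting socket is fully home when its underside rests on the flange, so that its origin is at this point.
- mat: Flat blue mat fixed to the bench, 140 x 320 mm, 6 mm thick; the three sockets stand on it. Origin: centre of its underside; x across it (140 mm), y along it (320 mm).
- socket_a: Steel socket standing mouth down, like the other two outside: round body 44 mm diameter, 40 mm high, black band; on top a hexagonal head 30 mm across flats, from 40 to 76 mm up. 0.2 to 0.4 kg. Opening below: hexagon, 24 mm deep. Origin: centre of the underside; z up the axis; x square out of a flat of head and opening (repeats every 60 degrees). Whether it fits is only found by trying.
- socket_b: Socket, same outside and same axes as socket_a. Of the three, in unknown order: one fits the nut's hexagon with 2 mm play across flats (about 9 degrees of twist either way) and stops on the nut's flange; one is too small and stops on the nut's top, 14 mm higher; one is much too wide and drops past the flange onto the block, 8 mm lower.
- socket_c: Socket, same outside and same axes as socket_a. Whether it is the fitting one, the too small or the too wide one is only found by trying it on the nut.
- green_jar: Bystander, leave alone. Green glass jar, 56 mm wide, 75 mm tall. Origin: centre of its underside.
- screwdriver: Bystander, leave alone. Screwdriver with orange handle, lying, 200 mm long.
- tape: Bystander, leave alone. Yellow ring, 90 mm wide, 22 mm high. Origin: centre of its underside.
- cup: Bystander, leave alone. White plastic cup, 70 mm wide, 70 mm tall. Origin: centre of its underside.
- wrench: Bystander, leave alone. Steel spanner, lying, 180 mm long.
- cal_weight: Bystander, leave alone. Steel cylinder weight, 44 mm wide, 45 mm tall. Origin: centre of its underside.
Not all that is in view belongs to the job. Leave any pink or purple look-alike of the socket_b alone.

How it is judged:
By the outcome, as a careful person would: the job done as asked, in the order asked, and still so for the second after the job is handed in, while the arm keeps its last pose, push and grip.
It also fails if it takes over 72 s, if anything falls off the work surface, if the arm or the gripper's body presses on something with over 40 N, if the wrist force passes 120 N, or if a joint passes its speed limit or range.

ROBOT

A 6-joint arm with a two-finger parallel gripper is mounted at the origin on the work surface. World frame = base frame: x ahead of the robot, y to its left, z up, the work surface at z = 0. Lengths are in m, angles in degrees, forces in N, time in s.
With the tool pointing down it reaches from about 0.325 to 0.775 m from the base axis. Payload 9.3 kg.
Tool frame: the origin (TCP) lies between the finger pads; the fingertips stand 25 mm ahead of it and the grasp point (between the pads) lies 6 mm ahead of it (bot.tip_extent is the distance from the TCP to the fingertips, in m); z points along the fingers, y is the line along which they close (so a half turn about z gives the same grasp; the last joint's range is limited). The gripper opens to 85 mm and grips with 20 to 120 N. Pads are 22 mm wide; open, the fingers measure 114 mm over their backs; the gripper's body (76 mm by 85 mm) begins 54 mm behind the grasp point. The pads swing forward as they close: fully open they stand 13 mm farther back than shut.
Start: joints at [56.058, 14.817, 1.232, 76.415, 0, 81.257], TCP at [0.234, 0.498, 0.256] pointing down, gripper open.
Joint ranges: [-174.27, 174.27], [-52.1, 104.24], [-59.71, 78.15], [-110.17, 111.67], [-87.03, 83.33], [-180, 180]. Speed limits (degrees/s): [127.2, 127.2, 159.86, 180, 180, 180].

INTERFACE

Orientations are given as a 3x3 rotation matrix whose columns are the frame's x, y, z axes.
In Python, from workcell import bot gives the robot as it stands. Calls block until the motion is done:
- bot.reach(position, orientation): joint-space move of the TCP to a pose.
- bot.move_linear(position, velocity=0.15, frame=None, max_force=None): straight line of the TCP; frame=None keeps the orientation; velocity is the mean speed in m/s. With max_force (N) it stops when the force on the tool has changed by that much, and returns True; else False.
- bot.goto_joints(angles): joint-space move.
- bot.gripper_to(opening, grasp_force=None): opening from 0.0 (shut) to 1.0 (fully open); grasp_force is the grip in N (None keeps the last); returns when the fingers have stopped.
- bot.pause(seconds).
- bot.inverse_kinematics(position, orientation): joint angles nearest the present ones, or None.
- bot.state(): the state.
- bot.camera(name): name is "scene" or "top" or "wrist"; returns a dict with "pixels" (400x640x3 uint8, red, green, blue), "depth" (400x640 float32, m along the optical axis (not along the pixel's ray), 0 where there is no reading), "camera_matrix" (3x3 intrinsics, pixels), "extrinsics" (4x4, takes a point from camera to world coordinates); the wrist camera has in their place "hand_eye" (4x4, takes a point from camera to tool coordinates, whose origin is the TCP and whose axes are the flange's). Camera axes: x right, y down, z forward; pixel columns grow to the right and rows downward; lengths in m; the calibration is good to about 2 mm. The wrist camera is an equidistant fisheye: a pixel r from the principal point sees the ray r / f radians off the axis. A picture is of the moment at which its call begins: read the wrist's pose just before it.
A pose or a line that the arm cannot do raises bot.Unreachable and nothing moves.
- bot.finish_job(): hands the job in; it is judged then, once.
Trained networks look in the newest picture that a camera, given by its name, has taken for a name from the list of things; names that differ only in an ending like _2 or _b are one class to them, and where a whole thing is asked for, a point or a joint stands for the part that bears it (a point fixed in the world has none). Each returns a list of dicts, best first, with "score" (0 to 1); they miss things now and then, are a little off and sometimes report something else, mostly with a low value. They report only what shows in the picture. A call takes as long as a camera call. They do not tell look-alikes from the thing itself.
- bot.find_in(camera, label): "rect" ([left, top, right, bottom] in pixels, round what is visible of it).
- bot.place_of(camera, label): "pixel" ([column, row] in pixels: a listed point, or the origin of a listed thing).
The state is a dict: "time": time; "joint_pos": joint angles; "qd": joint speeds; "joint_torque": joint torques, N m; "ee_pos": TCP position; "ee_rot": TCP orientation; "contact_force": force on the tool from outside, world axes, zero at the start; "torque": the same for the moment, N m; "width": opening from 0.0 (shut) to 1.0 (fully open); "grip_force": force on a finger pad.
Only numpy, scipy, OpenCV 4.12 (cv2) and the standard library are available. Lean on these libraries where they do the work, as an engineer would, in place of code of your own. Each camera call takes 0.05 s, during which the arm holds its last target. There are 200 camera calls.

## Working session

There is one attempt and no reset: what is moved stays moved. The work goes in short steps, each a Python script; the robot and the scene stay as the last script left them, time stands still between calls to the robot, and variables do not carry over. Pictures are saved under pics/ and viewed, at most 10 in all, crops included, and the job is handed in when it is done.

```bash
mkdir -p pics; ls; cat > h.py <<'E'
import numpy as np, cv2
from workcell import bot
def shot(n,fn=None):
    c=bot.camera(n)
    if fn: cv2.imwrite('pics/'+fn,c['pixels'][:,:,::-1])
    return c
def world(c,px,d=None):
    """world point at pixel using depth (pinhole cams)"""
    u,v=px
    if d is None:
        p=c['depth'][max(0,int(v)-1):int(v)+2,max(0,int(u)-1):int(u)+2]; d=np.median(p[p>0]) if (p>0).any() else np.nan
    r=np.linalg.inv(c['camera_matrix'])@[u,v,1]
    return (c['extrinsics']@np.r_[r*d,1])[:3]
def onplane(c,px,z):
    r=c['extrinsics'][:3,:3]@np.linalg.inv(c['camera_matrix'])@[px[0],px[1],1]; o=c['extrinsics'][:3,3]
    return o+r*(z-o[2])/r[2]
def cloud(c):
    v,u=np.mgrid[:400,:640]; d=c['depth']
    p=np.stack([u,v,np.ones_like(u)],-1)@np.linalg.inv(c['camera_matrix']).T*d[...,None]
    P=p@c['extrinsics'][:3,:3].T+c['extrinsics'][:3,3]; P[d==0]=np.nan
    return P
E
python3 - <<'E'
from h import *
np.set_printoptions(precision=3,suppress=True)
for n in('top','scene'):
    c=shot(n,n+'1.png'); print(n,c['extrinsics'],c['camera_matrix'])
    for l in('rig','pedal_tread','lock_nut','nut_seat','mat','socket_a'):
        for k in bot.place_of(n,l)[:5]: print(l,k['score'],np.round(k['pixel'],1),world(c,k['pixel']))
        for k in bot.find_in(n,l)[:5]: print('  rect',l,k['score'],np.round(k['rect'],1))
s=bot.state();print(s)
E
```

```text
pics
top [[ 0.06  -0.974  0.216  0.204]
 [-0.998 -0.06   0.007  0.02 ]
 [ 0.006 -0.216 -0.976  1.553]
 [ 0.     0.     0.     1.   ]] [[458.781   0.    315.208]
 [  0.    458.781 202.116]
 [  0.      0.      1.   ]]
rig 0.95 [373.5 206.7] [ 0.541 -0.169  0.014]
  rect rig 0.86 [338.1 170.1 409.3 243.3]
  rect rig 0.64 [377.  178.2 407.7 222.3]
pedal_tread 0.81 [394.7 210.1] [ 0.517 -0.228  0.093]
  rect pedal_tread 0.81 [378.6 177.  409.1 222.8]
lock_nut 0.54 [260.3 211.9] [0.493 0.213 0.048]
lock_nut 0.38 [350.5 208.2] [ 0.524 -0.088  0.05 ]
nut_seat 0.61 [352.5 206.4] [ 0.529 -0.094  0.055]
nut_seat 0.52 [453.7 240.8] [ 0.432 -0.427  0.067]
  rect nut_seat 0.73 [376.9 174.6 411.8 223.9]
mat 0.71 [255.4 213. ] [0.488 0.228 0.049]
  rect mat 0.65 [210.6 186.7 304.8 236.8]
socket_a 0.66 [282.5 202.7] [0.525 0.14  0.067]
socket_a 0.56 [226.6 213.6] [0.474 0.318 0.081]
socket_a 0.52 [233.  260.8] [0.323 0.283 0.075]
socket_a 0.5 [289.3 260.1] [0.336 0.103 0.075]
socket_a 0.44 [258.5 212.4] [0.49  0.218 0.05 ]
  rect socket_a 0.63 [219.  204.5 237.2 225.2]
  rect socket_a 0.63 [224.4 253
[... 1129 characters left out ...]
  rect socket_a 0.8 [316.8 133.3 333.9 163.6]
  rect socket_a 0.71 [374.8 160.6 388.5 188.3]
  rect socket_a 0.7 [398.  149.2 413.6 173.5]
  rect socket_a 0.64 [368.1 118.2 383.3 144. ]
{'time': 1.3, 'joint_pos': array([56.057, 14.817,  1.233, 76.414, -0.001, 81.256]), 'qd': array([-0.036, -0.022, -0.05 ,  0.032, -0.038, -0.078]), 'joint_torque': array([  0.002, -55.54 ,  34.473,   0.001,  -0.   ,   0.   ]), 'ee_pos': array([0.234, 0.498, 0.256]), 'ee_rot': array([[-0.905,  0.426,  0.   ],
       [ 0.426,  0.905,  0.   ],
       [-0.   ,  0.   , -1.   ]]), 'contact_force': array([ 0.036,  0.377, -0.705]), 'torque': array([0.075, 0.023, 0.   ]), 'grip_force': 0.0, 'width': 1.0007429929249556}
```

```bash
python3 - <<'E'
import cv2,numpy as np
a=cv2.imread('pics/top1.png')[150:290,170:490]; b=cv2.imread('pics/scene1.png')[90:310,110:460]
a=cv2.resize(a,(800,350),interpolation=cv2.INTER_CUBIC); cv2.imwrite('pics/t_c.png',a)
cv2.imwrite('pics/s_c.png',cv2.resize(b,(800,503),interpolation=cv2.INTER_CUBIC))
E
```

```text
(no output)
```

View pics/t_c.png

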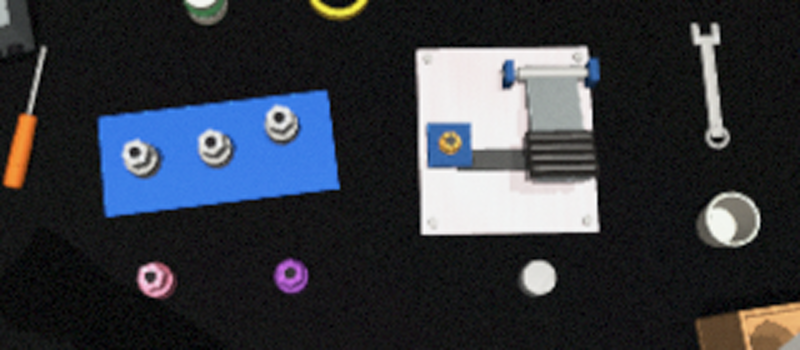

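View pics/s_c.png

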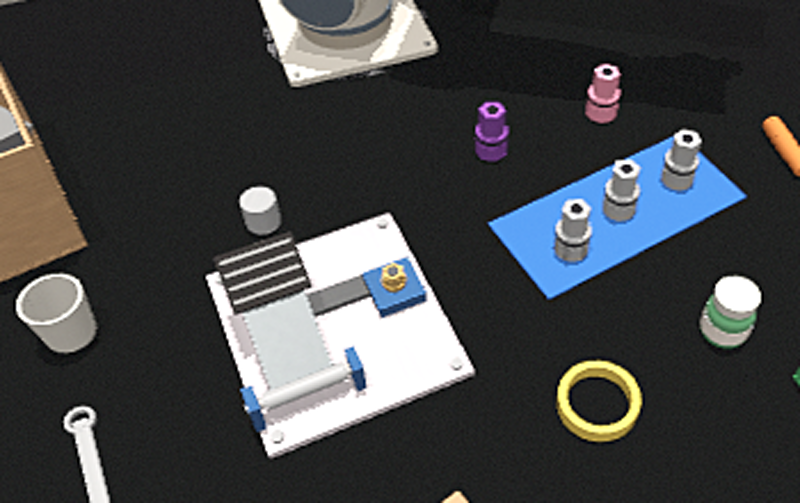

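Crops: the three steel sockets on the mat are in the top view at about (226,213), (256,209) and (282,199). The nut is at (350,207), the tread at about (395,211), and the pink and purple decoys are at (232,262) and (286,260). Next I'll take wrist views for precise poses.

```bash
cat >> h.py <<'E'
def down(yaw):
    """tool pointing down, closing axis y at world yaw (deg)"""
    a=np.radians(yaw); y=np.array([np.cos(a),np.sin(a),0]); z=np.array([0,0,-1.]); return np.stack([np.cross(y,z),y,z],1)
def wshot(fn=None):
    s=bot.state(); c=bot.camera('wrist')
    if fn: cv2.imwrite('pics/'+fn,c['pixels'][:,:,::-1])
    T=np.eye(4); T[:3,:3]=s['ee_rot']; T[:3,3]=s['ee_pos']; c['T']=T@c['hand_eye']; return c
def wray(c,u,v):
    K=c['camera_matrix']; x=(np.asarray(u)-K[0,2])/K[0,0]; y=(np.asarray(v)-K[1,2])/K[1,1]
    t=np.hypot(x,y)+1e-9; return np.stack([x/t*np.tan(t),y/t*np.tan(t),np.ones_like(t)],-1)
def wplane(c,px,z):
    r=wray(c,*px)@c['T'][:3,:3].T; o=c['T'][:3,3]; return o+r*(z-o[2])/r[2]
def wcloud(c):
    v,u=np.mgrid[:400,:640].astype(float); P=(wray(c,u,v)*c['depth'][...,None])@c['T'][:3,:3].T+c['T'][:3,3]
    P[c['depth']==0]=np.nan; return P
E
python3 - <<'E'
from h import *; import pickle
np.set_printoptions(precision=4,suppress=True)
for i,(p,y) in enumerate([((.47,.29,.28),0),((.49,.16,.28),0),((.50,-.07,.24),0)]):
    q=[bot.inverse_kinematics(p,down(a)) for a in(y,y+180)]
    print(q); q=min([k for k in q if k is not None],key=lambda k:abs(k[5]))
    bot.goto_joints(q); c=wshot(f'w{i}.png'); pickle.dump(c,open(f'w{i}.pkl','wb'))
    if i==0: print(c['camera_matrix'],c['hand_eye'])
    for l in('socket_a','nut_seat'):
        for k in bot.place_of('wrist',l)[:5]:
            z=.006 if l[0]=='s' else .038
            print(l,k['score'],np.round(k['pixel'],1),wplane(c,k['pixel'],z))
        for k in bot.find_in('wrist',l)[:5]: print('  rect',l,k['score'],np.round(k['rect'],1))
print(bot.state()['time'])
ims=[cv2.imread(f'pics/w{i}.png') for i in(1,2)]
cv2.imwrite('pics/w_all.png',cv2.resize(np.vstack(ims),(480,600)))
E
```

```text
[array([ 22.9688,  14.7302,   4.5467,  79.8165,   0.    , 112.9688]), array([ 22.9688,  14.7302,   4.5467,  79.8165,   0.    , -67.0312])]
[[309.7069   0.     314.3494]
 [  0.     309.7069 200.4069]
 [  0.       0.       1.    ]] [[-0.0007 -0.9508 -0.31    0.0788]
 [ 1.     -0.0005 -0.0008  0.0004]
 [ 0.0006 -0.31    0.9508 -0.1182]
 [ 0.      0.      0.      1.    ]]
socket_a 0.81 [287.  119.1] [0.504  0.2318 0.006 ]
socket_a 0.79 [423.8 168.6] [0.3222 0.2944 0.006 ]
socket_a 0.78 [256.8  53.5] [0.5415 0.1463 0.006 ]
socket_a 0.68 [416.7  34.5] [0.3384 0.1158 0.006 ]
socket_a 0.64 [300.7 191.8] [0.4878 0.3274 0.006 ]
  rect socket_a 0.89 [281.5 176.8 319.6 223.5]
  rect socket_a 0.75 [264.7  98.4 304.3 142. ]
  rect socket_a 0.72 [402.1  10.  448.7  50.4]
  rect socket_a 0.62 [411.1 151.6 453.9 196.6]
  rect socket_a 0.43 [229.6 291.5 334.4 310.9]
[array([ 8.7497, 11.0783, -0.3066, 78.6151,  0.    , 98.7497]), array([  8.7497,  11.0783,  -0.3066,  78.6151,   0.    , -81.2503])]
socket_a 0.93 [425.  253.1] [0.3251 0.2919 0.006 ]
socket_a 0.89 [304.7 218.4] [0.5034 0.2344 0.006 ]
sock
[... 173 characters left out ...]
5.1 115.6 463.8 152.8]
  rect socket_a 0.91 [301.2 262.3 335.2 318.2]
  rect socket_a 0.64 [411.3 241.  450.3 289.4]
  rect socket_a 0.63 [285.  201.9 319.8 255.4]
  rect socket_a 0.56 [247.6 139.7 289.8 177. ]
[array([-17.5008,  10.7304,  -6.5835,  72.6861,   0.    ,  72.4992]), array([ -17.5008,   10.7304,   -6.5835,   72.6861,    0.    , -107.5008])]
socket_a 0.95 [182.4  25.1] [0.3438 0.1136 0.006 ]
  rect socket_a 0.8 [138.6   1.6 195.8  45.3]
  rect socket_a 0.5 [336.9   0.2 369.7   5.7]
  rect socket_a 0.27 [201.4 260.2 209.3 269.5]
  rect socket_a 0.22 [331.  178.7 358.  209.3]
nut_seat 0.95 [343.3 196.1] [ 0.5313 -0.0891  0.038 ]
  rect nut_seat 0.98 [329.4 177.9 358.7 209.3]
7.1333
```

View pics/w_all.png

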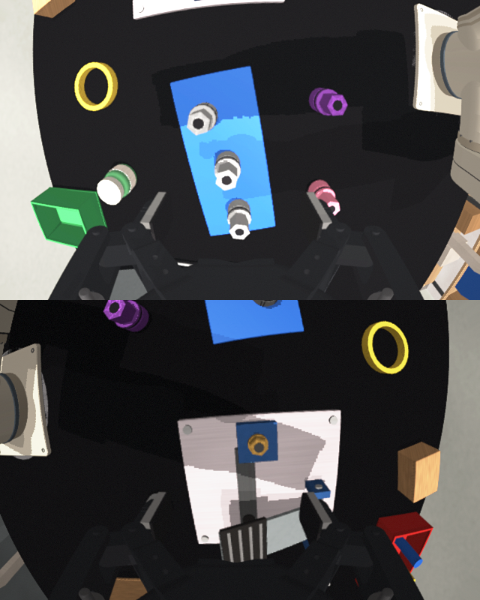

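The views show the three steel sockets, both decoys and the nut, and the networks agree with them. Next I'll fit the hexagons from depth and colour.

```bash
cat >> h.py <<'E'
def hexfit(P,AF,c0):
    """centre and yaw of a hexagon (across flats AF) from boundary: minimise mean |support - AF/2| with robust extents"""
    from scipy.optimize import minimize
    def cost(q):
        d=P-q[:2]; a=np.radians(q[2]+np.arange(6)*60); s=(d@np.stack([np.cos(a),np.sin(a)])).max(1)-AF/2
        # points inside should fill: penalise points outside, reward coverage through hull support
        e=(d@np.stack([np.cos(a),np.sin(a)])); sup=np.percentile(e,98.5,axis=0)-AF/2
        return 1e3*np.mean(np.clip(s,0,.004))+200*np.mean(np.abs(sup))
    best=min((minimize(cost,[*c0,y],method='Nelder-Mead',options=dict(initial_simplex=[[*c0,y],[c0[0]+.003,c0[1],y],[c0[0],c0[1]+.003,y],[*c0,y+8]])) for y in range(-30,30,10)),key=lambda r:r.fun)
    return best.x,best.fun
E
python3 - <<'E'
from h import *; import pickle
np.set_printoptions(precision=4,suppress=True)
C=[pickle.load(open(f'w{i}.pkl','rb')) for i in range(3)]
Q=[wcloud(c) for c in C]
for b in [(.489,.327),(.5035,.233),(.5435,.1455)]:
    for i in(0,1):
        P=Q[i].reshape(-1,3); P=P[np.hypot(P[:,0]-b[0],P[:,1]-b[1])<.035]
        zt=np.nanpercentile(P[:,2],97); t=P[P[:,2]>zt-.006]
        s=P[(P[:,2]>.040)&(P[:,2]<.05)]
        print(b,i,'ztop',zt,len(t),t.mean(0),*hexfit(t[:,:2],.030,t[:,:2].mean(0)))
P=Q[2].reshape(-1,3); n=P[np.hypot(P[:,0]-.531,P[:,1]+.089)<.03]
zt=np.nanpercentile(n[:,2],97); t=n[n[:,2]>.047]; print('nut',zt,len(t),t.mean(0),*hexfit(t[:,:2],.024,t[:,:2].mean(0)))
f=n[(n[:,2]>.034)]; print('nut all',len(f),(f.max(0)+f.min(0))/2)
# blue block
im=C[2]['pixels'].astype(int); m=(im[...,2]>im[...,0]+60)&(np.hypot(Q[2][...,0]-.531,Q[2][...,1]+.089)<.06)&(Q[2][...,2]>.025)
b=Q[2][m]; print('block',cv2.minAreaRect((b[:,:2]*1000).astype(np.float32)),np.median(b[:,2]))
for i in (0,1):
    im=C[i]['pixels'].astype(int); m=(im[...,2]>im[...,0]+60)&(Q[i][...,2]<.012)&(Q[i][...,2]>.0)&(Q[i][...,1]>.0); b=Q[i][m]
    print('mat',cv2.minAreaRect((b[:,:2]*1000).astype(np.float32)),np.median(b[:,2]))
# close crops
def crop(c,u,v,r,k): 
    return cv2.resize(c['pixels'][v-r:v+r,u-r:u+r,::-1].copy(),(k,k),interpolation=cv2.INTER_CUBIC)
cv2.imwrite('pics/crops.png',np.vstack([np.hstack([crop(C[1],320,300,35,290),crop(C[1],303,230,30,290)]),np.hstack([crop(C[1],269,160,30,290),crop(C[2],343,193,25,290)])]))
E
```

```text
(0.489, 0.327) 0 ztop 0.08408991857335803 713 [0.4864 0.3263 0.0978] [  0.4851   0.3283 -37.856 ] 1.3655931031402737
(0.489, 0.327) 1 ztop 0.08328264642617292 419 [0.4847 0.3268 0.0823] [ 0.4847  0.3282 26.637 ] 0.07262128443876188
(0.5035, 0.233) 0 ztop 0.08386993954110059 749 [0.5042 0.2308 0.0828] [0.5042 0.2309 1.5688] 0.10528617744503393
(0.5035, 0.233) 1 ztop 0.08353685842522302 588 [0.5045 0.2296 0.0825] [ 0.5045  0.2301 34.7255] 0.08577024028401603
(0.5435, 0.1455) 0 ztop 0.0838921830070057 723 [0.542  0.1445 0.0827] [  0.5424   0.1442 -13.021 ] 0.08785173893321814
(0.5435, 0.1455) 1 ztop 0.3589262610538174 1582 [0.5438 0.1473 0.3575] [ 0.5413  0.1504 21.17  ] 1.8693518491675343
nut 0.29707172685824296 2091 [ 0.5411 -0.073   0.2208] [  0.5407  -0.0752 -10.4844] 1.6801175435987312
nut all 2261 [ 0.5389 -0.0777  0.1733]
block ((531.4579467773438, -84.50466918945312), (57.59869384765625, 59.4683723449707), 4.342693328857422) 0.030652388520967244
mat ((506.0646667480469, 231.41848754882812), (143.98573303222656, 326.2746887207031), 10.529040336608887) 0.006605728413093481
mat ((505.9421081542969, 233.53085327148438), (144.09307861328125, 326.2271728515625), 10.458621978759766) 0.006550468842276752
```

View pics/crops.png

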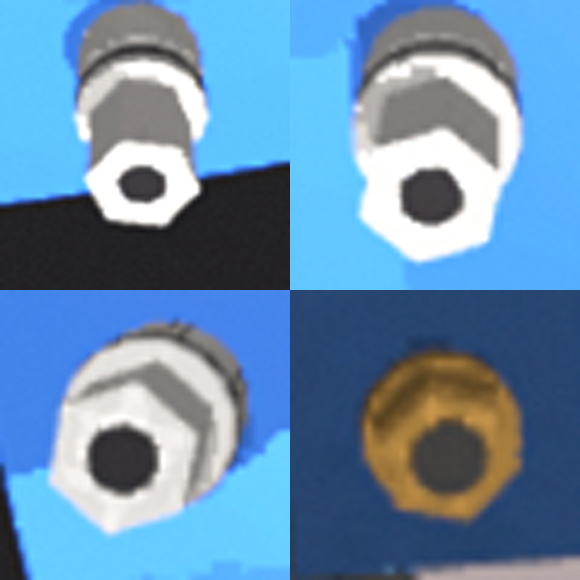

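```bash
cat >> h.py <<'E'
def go(p,yaw):
    """joint move with tool down, closing axis at yaw (mod 180), smallest wrist turn"""
    q0=bot.state()['joint_pos']
    q=[k for k in (bot.inverse_kinematics(p,down(a)) for a in(yaw,yaw+180)) if k is not None]
    if not q: raise RuntimeError('unreachable')
    bot.goto_joints(min(q,key=lambda k:abs(k[5]-q0[5])))
def wtop(c,b,AF,zt,h=.006,r=.022):
    P=wcloud(c).reshape(-1,3); t=P[(np.hypot(P[:,0]-b[0],P[:,1]-b[1])<r)&(P[:,2]>zt-h)&(P[:,2]<zt+.006)]
    return len(t),np.median(t[:,2]),hexfit(t[:,:2],AF,t[:,:2].mean(0))
E
python3 - <<'E'
from h import *; import pickle
np.set_printoptions(precision=4,suppress=True)
C=[pickle.load(open(f'w{i}.pkl','rb')) for i in range(3)]
for b in [(.486,.327),(.504,.231),(.542,.1445)]:
    for i in(0,1): print(b,i,*wtop(C[i],b,.03,.083))
print('nut',*wtop(C[2],(.531,-.088),.024,.052,.007))
print(bot.tip_extent)
go((.512,-.229,.15),0); bot.gripper_to(0)
s=bot.state(); print(s['time'],s['ee_pos'],s['contact_force'],s['width'])
hit=bot.move_linear((.512,-.229,.070),velocity=.07,max_force=25)
s=bot.state(); print(hit,s['time'],s['ee_pos'],s['contact_force'])
c=shot('scene','press.png'); P=cloud(c); k=bot.place_of('scene','pedal_tread')[:1]; print([world(c,x['pixel']) for x in k])
E
```

```text
(0.486, 0.327) 0 673 0.08268353343110701 (array([  0.4845,   0.3286, -38.178 ]), np.float64(0.06962177589818744))
(0.486, 0.327) 1 424 0.0824721015775903 (array([ 0.4847,  0.3282, 26.637 ]), np.float64(0.07000138961557356))
(0.504, 0.231) 0 751 0.08280619863729483 (array([0.5042, 0.2309, 2.5704]), np.float64(0.10228117230889222))
(0.504, 0.231) 1 594 0.08261674538976077 (array([  0.5044,   0.23  , -23.715 ]), np.float64(0.07068754163266255))
(0.542, 0.1445) 0 727 0.08275219487379865 (array([  0.5425,   0.1442, -11.3696]), np.float64(0.08597879170160835))
(0.542, 0.1445) 1 714 0.08277487196789429 (array([  0.5427,   0.1439, -16.673 ]), np.float64(0.08809861616986678))
nut 456 0.05279107015063336 (array([ 0.5313, -0.0841,  1.7558]), np.float64(0.1213051551181557))
0.025
8.6583 [ 0.512 -0.229  0.15 ] [-0.3458 -0.6264  0.3497] 0.004525133272393896
True 9.65 [ 0.5108 -0.2292  0.076 ] [-3.1987  1.0927 12.804 ]
[array([ 0.5714, -0.2305,  0.1411])]
```

```bash
python3 - <<'E'
from h import *; import pickle
np.set_printoptions(precision=4,suppress=True)
hit=bot.move_linear((.511,-.229,.072),velocity=.02,max_force=15)
s=bot.state(); print(hit,s['time'],s['ee_pos'],s['contact_force'])
bot.pause(.2); s=bot.state(); print(s['ee_pos'],s['contact_force'])
bot.move_linear((.511,-.229,.16),velocity=.12)
c=shot('scene'); print([world(c,x['pixel']) for x in bot.place_of('scene','pedal_tread')[:1]])
bot.gripper_to(1.0)
# close view of the nut, two places
for i,p in enumerate([(.48,-.085,.2),(.56,-.085,.2)]):
    go(p,-90 if 0 else 90); c=wshot(f'n{i}.png'); pickle.dump(c,open(f'n{i}.pkl','wb'))
    k=bot.place_of('wrist','nut_seat')[:1]
    print([ (x['score'],x['pixel'],wplane(c,x['pixel'],.038)) for x in k],*wtop(c,(.531,-.087),.024,.052,.007))
c=shot('top'); print('tread',[world(c,x['pixel']) for x in bot.place_of('top','pedal_tread')[:1]])
print(bot.state()['time'],bot.state()['joint_pos'])
a=[cv2.imread(f'pics/n{i}.png') for i in(0,1)]; cv2.imwrite('pics/n_all.png',cv2.resize(np.vstack(a),(480,600)))
E
```

```text
True 9.9583 [ 0.5108 -0.2292  0.076 ] [-4.1977  2.4943 13.9653]
[ 0.5108 -0.2292  0.0759] [-4.671   2.2568 15.8685]
[array([ 0.5143, -0.2299,  0.0956])]
[(0.82, [312.5, 240.1], array([ 0.5335, -0.0865,  0.038 ]))] 539 0.05274020489754744 (array([  0.5305,  -0.0852, -11.9152]), np.float64(0.09024316460770701))
[(0.74, [315.2, 157.9], array([ 0.5307, -0.0836,  0.038 ]))] 642 0.05284799432873655 (array([ 0.5308, -0.0849, -1.9985]), np.float64(0.10283438262181131))
tread [array([ 0.5222, -0.2262,  0.0926])]
13.8417 [-17.1487  17.5687  -3.1246  69.3178  -0.0033 -17.1152]
```

View pics/n_all.png

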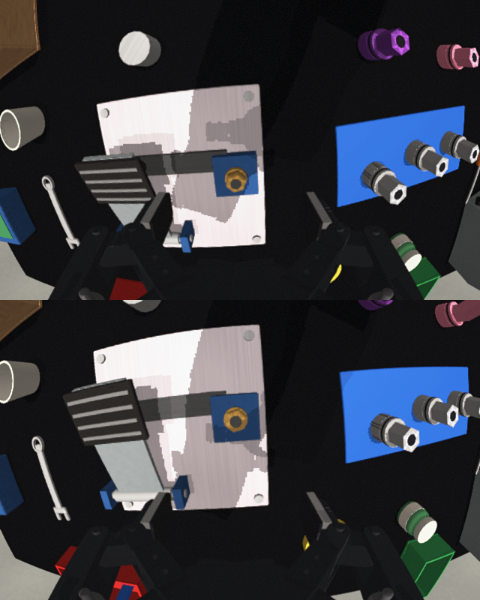

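Both views show the nut on its block, near (312,240) and (313,158), and the pedal is up again. Next I'll rectify the nut's top plane to read its yaw.

```bash
cat >> h.py <<'E'
def rect(c,x,y,z,half=.03,n=280):
    """orthographic view of plane z, up = +x world, left = +y world"""
    g=np.linspace(half,-half,n); X,Y=np.meshgrid(x+g,y+g,indexing='ij')
    p=(np.stack([X,Y,np.full_like(X,z)],-1)-c['T'][:3,3])@c['T'][:3,:3]
    t=np.arctan2(np.hypot(p[...,0],p[...,1]),p[...,2]); a=np.arctan2(p[...,1],p[...,0]); K=c['camera_matrix']
    u=K[0,2]+K[0,0]*t*np.cos(a); v=K[1,2]+K[1,1]*t*np.sin(a)
    return cv2.remap(c['pixels'][:,:,::-1].copy(),u.astype(np.float32),v.astype(np.float32),cv2.INTER_CUBIC)
E
python3 - <<'E'
from h import *; import pickle
L=lambda f:pickle.load(open(f,'rb'))
a=[cv2.convertScaleAbs(rect(L(f),.531,-.085,.051),alpha=1.5) for f in('n0.pkl','n1.pkl')]
w0,w1=L('w0.pkl'),L('w1.pkl')
b=[rect(w1,.4846,.3284,.082),rect(w1,.5044,.2305,.082)]
cc=[rect(w0,.5044,.2305,.082),rect(w1,.5426,.144,.082)]
im=np.vstack([np.hstack(a+[cc[0][:,:240]]),np.hstack(b+[cc[1][:,:240]])]); cv2.imwrite('pics/rect.png',im)
E
```

```text
(no output)
```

View pics/rect.png

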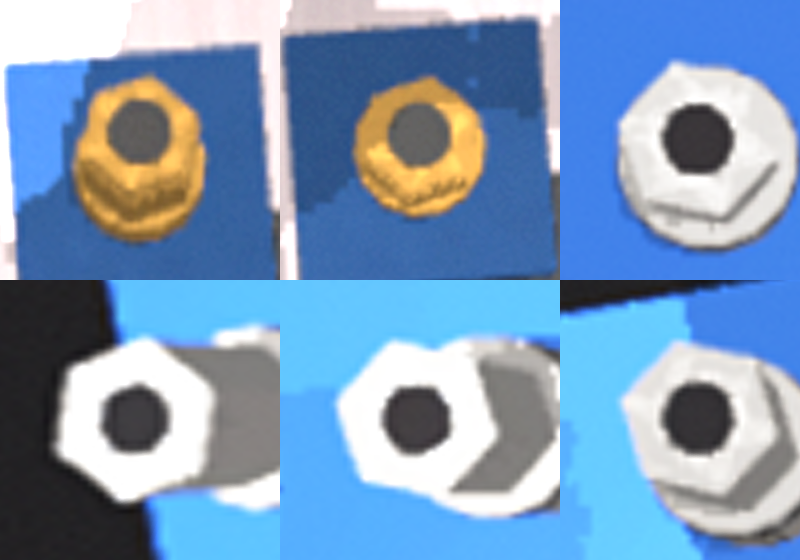

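The rectified tiles give these flat yaws: the nut about 18° mod 60, socket 1 about 23°, and sockets 2 and 3 about -14°. Next I'll refine the centres from the stud and the head holes.

```bash
python3 - <<'E'
from h import *; import pickle
np.set_printoptions(precision=4,suppress=True)
L=lambda f:pickle.load(open(f,'rb'))
W=[L(f'w{i}.pkl') for i in range(3)]
def hole(c,x,y,z,sat=False,thr=110):
    r=rect(c,x,y,z,.012,240).astype(int); m=(r.max(2)<thr) if not sat else (r.max(2)-r.min(2)<35)
    n,l,st,ce=cv2.connectedComponentsWithStats(m.astype(np.uint8)); k=1+np.argmax(st[1:,4]); u,v=ce[k]
    g=lambda t:.012-t*.024/239
    return np.array([x+g(v),y+g(u),st[k,2]*.1,st[k,3]*.1])
for f in('n0','n1','w2'): print(f,hole(L(f+'.pkl'),.532,-.085,.053,True))
for b in [(.4846,.3284),(.5044,.2305),(.5426,.144)]:
    for i in(0,1): print(b,i,hole(W[i],*b,.082))
for f in('n0','n1','w2'):
    c=L(f+'.pkl'); r=rect(c,.531,-.085,.030,.045,450).astype(int); m=(r[...,0]>r[...,2]+25)
    n,l,st,ce=cv2.connectedComponentsWithStats(m.astype(np.uint8)); k=1+np.argmax(st[1:,4])
    q=np.argwhere(l==k)[:,::-1].astype(np.float32); (u,v),wh,a=cv2.minAreaRect(q); print('block',.531+.045-v*.0002004,-.085+.045-u*.0002004,np.array(wh)*.2,a)
E
```

```text
n0 [ 0.5318 -0.085  13.2    13.2   ]
n1 [ 0.5318 -0.0848 13.1    13.4   ]
w2 [ 0.5316 -0.085  13.4    12.9   ]
(0.4846, 0.3284) 0 [ 0.4847  0.3291 14.2    13.7   ]
(0.4846, 0.3284) 1 [ 0.4846  0.3295 13.5    13.8   ]
(0.5044, 0.2305) 0 [ 0.5045  0.2309 14.8    14.5   ]
(0.5044, 0.2305) 1 [ 0.5045  0.2312 13.6    13.8   ]
(0.5426, 0.144) 0 [ 0.5429  0.1439 13.9    13.9   ]
(0.5426, 0.144) 1 [ 0.543   0.1443 14.8    14.8   ]
block 0.5293687675598145 -0.08531350520019532 [64.5697 60.088 ] 85.42607879638672
block 0.531209826361084 -0.0851797940979004 [60.0658 59.8961] 85.73210906982422
block 0.5315191810180665 -0.08400731832885742 [60.1066 63.0334] 86.18592071533203
```

```bash
cat >> h.py <<'E'
S={1:(.4846,.3292,23.5),2:(.5045,.231,-14.),3:(.543,.144,-14.)}
N=(.5317,-.0849); NY=18.; DZ=.071
def st(tag=''):
    s=bot.state(); print(tag,'t%.2f'%s['time'],'p',s['ee_pos'].round(4),'oz%.4f'%(s['ee_pos'][2]-DZ),'F',s['contact_force'].round(1),'M',s['torque'].round(2),'w%.3f g%.0f'%(s['width'],s['grip_force'])); return s
def pick(i):
    x,y,a=S[i]; go((x,y,.17),a); bot.gripper_to(.65)
    bot.move_linear((x,y,.006+DZ),velocity=.12,max_force=12); st('at'); bot.gripper_to(0,60); st('grip')
    bot.move_linear((x,y,.17),velocity=.15); st('up')
def over(): go((*N,.17),NY); bot.move_linear((*N,.060+DZ),velocity=.15); st('over')
def try_on(x=N[0],y=N[1],z=.029,f=12,v=.04):
    h=bot.move_linear((x,y,z+DZ),velocity=v,max_force=f); st('down %s'%h)
E
python3 - <<'E'
from h import *
pick(3); over(); try_on()
E
```

```text
at t16.10 p [0.5434 0.1441 0.0776] oz0.0066 F [-1.2  0.9 -0.4] M [ 0.05 -0.02 -0.02] w0.652 g0
grip t16.45 p [0.5434 0.1441 0.0779] oz0.0069 F [-2.2  0.6  6.5] M [ 0.02  0.28 -0.01] w0.340 g60
up t17.22 p [0.5425 0.1439 0.169 ] oz0.0980 F [-0.3  0.  -3.7] M [-0.01  0.01  0.03] w0.338 g59
over t18.56 p [ 0.5317 -0.0838  0.131 ] oz0.0600 F [-0.2  0.4 -2.7] M [0.   0.   0.01] w0.340 g59
down True t19.25 p [ 0.5314 -0.0849  0.102 ] oz0.0310 F [-1.6 -0.9  7. ] M [ 0.05  0.15 -0.01] w0.343 g60
```

Socket 3 dropped to the block at 30 mm, so it is too wide. I'll put it back and try socket 2.

```bash
cat >> h.py <<'E'
def putback(i):
    x,y,a=S[i]; p=bot.state()['ee_pos']; bot.move_linear((*p[:2],.17),velocity=.15)
    go((x,y,.17),a); bot.move_linear((x,y,.006+DZ+.012),velocity=.15); h=bot.move_linear((x,y,.004+DZ),velocity=.03,max_force=6); st('placed %s'%h)
    bot.gripper_to(.65); bot.move_linear((x,y,.17),velocity=.15); st('free')
E
python3 - <<'E'
from h import *
putback(3); pick(2); over(); try_on()
E
```

```text
placed True t21.90 p [0.5433 0.1441 0.0779] oz0.0069 F [-1.  -0.5  5. ] M [ 0.06  0.19 -0.04] w0.340 g61
free t23.04 p [0.5426 0.1439 0.1692] oz0.0982 F [ 0.  -0.3 -0.6] M [-0.03  0.03 -0.  ] w0.651 g0
at t24.65 p [0.5049 0.231  0.0776] oz0.0066 F [-0.3  0.2  0.1] M [ 0.03 -0.01  0.04] w0.648 g0
grip t25.00 p [0.505  0.2312 0.078 ] oz0.0070 F [-0.7 -0.7  7. ] M [-0.06  0.21 -0.01] w0.345 g60
up t25.77 p [0.504  0.2309 0.169 ] oz0.0980 F [ 0.1  0.2 -3.4] M [-0.02 -0.01  0.06] w0.341 g59
over t27.38 p [ 0.5317 -0.084   0.1311] oz0.0601 F [-0.4 -0.2 -2.6] M [-0.02 -0.03 -0.04] w0.340 g59
down True t27.95 p [ 0.5317 -0.085   0.1099] oz0.0389 F [-1.2  1.2  9. ] M [0.13 0.39 0.01] w0.340 g61
```

Socket 2 stops at 38 mm, on the flange, so it fits. I'll seat it firmly and check the scene.

```bash
python3 - <<'E'
from h import *
try_on(z=.0365,f=10,v=.02); bot.pause(.5); st('hold')
c=shot('scene'); s=c['pixels'][90:310,110:460,::-1]; cv2.imwrite('pics/end.png',cv2.resize(s,(800,503),interpolation=cv2.INTER_CUBIC))
print([(k['score'],np.round(k['pixel'])) for k in bot.place_of('scene','socket_a')[:5]],[world(c,k['pixel']) for k in bot.place_of('scene','pedal_tread')[:1]])
E
```

```text
down False t28.20 p [ 0.5319 -0.0851  0.1096] oz0.0386 F [-7.1  1.3 24.9] M [0.43 1.89 0.04] w0.342 g63
hold t28.70 p [ 0.5319 -0.0851  0.1096] oz0.0386 F [-6.9  1.5 24.6] M [ 0.44  1.9  -0.03] w0.343 g63
[(0.83, array([361., 198.])), (0.77, array([370., 139.])), (0.75, array([323., 154.])), (0.57, array([404., 171.]))] [array([ 0.52508073, -0.23471493,  0.09298718])]
```

View pics/end.png

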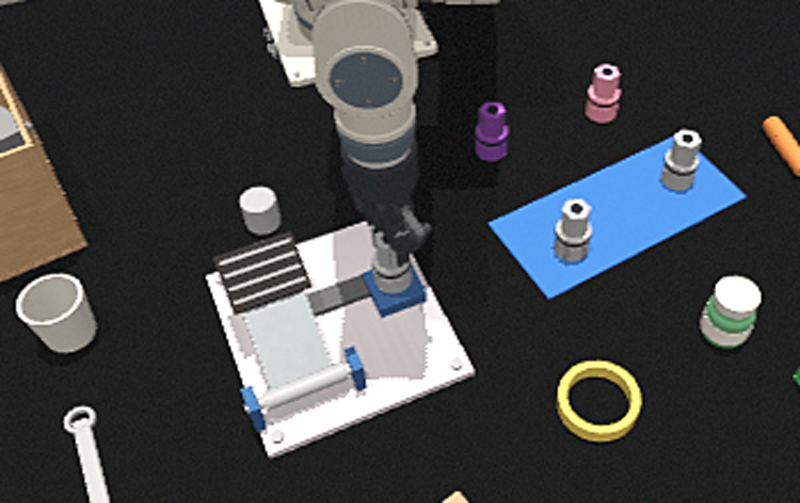

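The socket sits upright on the nut at crop (395,270), socket 3 stands upright on the mat at (573,230), and nothing else has moved. Handing in.

```bash
python3 -c "
from workcell import bot
print(bot.finish_job())"
```

```text
the job is handed in; nothing more can be done
None
```

I pressed the pedal to its stop and let it come back up, found the middle socket on the mat to be the fitting one, and handed the job in with it still gripped and pushed home on the nut's flange; the one misfit I tried (too wide) is back upright on the mat, and I did not try the third.

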